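Key the drive collar onto the torque checker and hold it home

TASK

Fit the knurled steel drive collar onto the torque checker: lower it, skirt down as it stands, over the upright spindle nose, turn it until the keyways hidden inside its skirt drop over the three drive pins, and press it fully home on the shoulder against the sprung brass ring. Finish while still holding it pressed home in the gripper, so that its side screw can be put in; do not let go. Leave the other things on the table where they are.

Things in the scene. Friction and masses are not known exactly. Their poses are not given: they have to be found in the camera images.
- collar_centre (a point): Drive collar: loose steel sleeve, about 0.4 kg, 50 mm tall, standing skirt down. Point on its axis, half-way up, 25 mm above its underside; z up along the axis. Upper 28 mm: knurled grip, 44 mm diameter, to be gripped across from above. Lower 22 mm: plain skirt, 54 mm diameter, so that a 5 mm ledge facing up lies 22 mm above the underside. Plain 30 mm bore right through.
- collar_mouth (a point): Centre of the collar's underside. Three keyways, 120 degrees apart, are cut inside the skirt, open to the underside and the bore only: 10 mm wide, 18 mm deep (upward), out to 22 mm radius. The skirt wall hides them; their direction cannot be seen, is not given, and the axes of the collar's points do not tell it.
- seat (a point): Torque checker, bolted to the table: grey cast foot 150 x 130 x 18 mm, green body 100 mm in diameter, steel shoulder 84 mm in diameter with its flat top 94 mm above the table. Point: centre of that flat top, on the spindle axis; z up. The fixed spindle nose rises from it, 28 mm in diameter, 42 mm high. The collar is home when its underside is on this flat top; the spring lifts it again if let go.
- pin_level (a point): On the spindle axis, 16 mm above the seat, level with the tops of three round drive pins, 6 mm thick, 120 degrees apart, that stick out of the nose to 20.5 mm radius. Their direction differs each time and is not given. Until keyed (turned to within about 6 degrees) the collar's underside rests here on the pins; keyed, it goes down 10 mm to the brass ring, and 6 mm more to the seat.
- nose_top (a point): Centre of the spindle nose's top, 42 mm above the seat. The top 6 mm taper from 28 to 21 mm diameter.
- thrust_ring (a joint): Travel of the sprung brass thrust ring around the foot of the nose, in m: 0 = up, its top 6 mm above the shoulder; 0.006 = pressed down flush with the shoulder (collar home). It takes about 6 N to start it moving and 12 N to press it flush.
- bushing_centre (a point): Bystander: flanged brass bolt bushing, 50 mm across its flange, 45 mm tall; point half-way up.
- spacer_centre (a point): Bystander: pale ceramic bearing spacer, a ring of 66 mm diameter, 16 mm tall; point half-way up on its axis.
- hub_nut_centre (a point): Bystander: grey cast castellated hub nut, 60 mm across corners, 34 mm tall; point half-way up on its axis.
- socket_centre (a point): Bystander: bright deep socket, 32 mm diameter, 60 mm tall; point half-way up.
- grease_tin_centre (a point): Bystander: red grease tin, 74 mm diameter, 62 mm tall; point half-way up.
- spanner: Bystander: rusted open-ended spanner, 190 mm long, lying flat along its own x axis.
There are look-alikes about, which are no part of the job. What is shaped like the part that bears seat but pink or red is not meant.

How it is judged:
On the way:
1. the collar is over the spindle nose, upright (horizontal distance between collar_centre and seat below 0.004 m and z of collar_centre in the frame of seat below 0.05 m and angle between collar_centre's own z axis and vertical below 0.12 rad), for 0.2 s.
At the end, for the whole second after the job is handed in: Collar upright and keyed on the spindle: underside at most 2.5 mm above the shoulder, axis within 3 mm of the spindle's, tilt under 0.08 rad, brass ring pressed down over 3.5 mm, at rest, and the gripper's fingers still on the collar with over 3 N, holding it home against the spring (horizontal distance between collar_centre and seat below 0.003 m and z of collar_centre in the frame of seat below 0.0275 m and angle between collar_centre's own z axis and vertical below 0.08 rad and value of joint thrust_ring above 0.0035 m and contact force between the fingers and collar above 3 N and linear speed of collar below 0.02 m/s); the arm keeps its last pose, push and grip.
It fails at once if a bystander (bushing, spacer, hub nut, socket, grease tin or spanner) is disturbed: moved more than 25 mm (distance of any of bushing_centre, spacer_centre, hub_nut_centre, socket_centre, grease_tin_centre, spanner from where it was at the start of the episode above 0.025 m).
It also fails if it takes over 54 s, if anything falls off the work surface, if the arm or the gripper's body presses on something with over 40 N, if the wrist force passes 120 N, or if a joint passes its speed limit or range.

ROBOT

A 6-joint arm with a two-finger parallel gripper is mounted at the origin on the work surface. World frame = base frame: x ahead of the robot, y to its left, z up, the work surface at z = 0. Lengths are in m, angles in rad, forces in N, time in s.
With the tool pointing down it reaches from about 0.25 to 0.775 m from the base axis. Payload 4 kg.
Tool frame: the origin (TCP) lies between the finger pads; the fingertips stand 14 mm ahead of it and the grasp point (between the pads) lies 5 mm behind it (tip_reach is the distance from the TCP to the fingertips, in m); z points along the fingers, y is the line along which they close (so a half turn about z gives the same grasp; the last joint's range is limited). The gripper opens to 94 mm and grips with 3 to 60 N. Pads are 16 mm wide; open, the fingers measure 119 mm over their backs; the gripper's body (75 mm by 177 mm) begins 78 mm behind the grasp point.
Start: joints at [-1.252, 0.087, 1.371, -0, 1.684, -0.103], TCP at [0.225, -0.502, 0.22] pointing down, gripper open.
Joint ranges: [-3.1, 3.1], [-0.76, 2.03], [0.27, 2.55], [-1.08, 4.22], [0.17, 2.65], [-2.57, 2.57]. Speed limits (rad/s): [2.79, 2.79, 3.14, 3.14, 3.14, 3.14].

INTERFACE

Orientations are given as [roll, pitch, yaw] about the fixed x, y, z axes, in that order (R = Rz(yaw) Ry(pitch) Rx(roll)).
In Python, from bench import * gives the robot as it stands. The module is installed in compiled form; this text tells all that it offers.
- The arm moves only by the tool servo_tool, never from a script. Its argument "targets" is a list of rows, each a list of 4 numbers: the shift along the tool's x, y, z in cm, then the turn about the tool's z in degrees. A call has 1 to 8 rows; each row is the pose to reach, as a shift and turn from the pose commanded when the call began, along the tool's axes at that moment; what a row does not reach only later rows make up. A row lasts 1/8 s, in which the tool goes at most 62.5 mm and 10.7 degrees, less where a joint would pass 70% of its speed; a pose out of reach is approached as far as the arm can. A call with a gripper value outside its range is refused whole. "claw" is the closure in counts, from 0 (fully open) to 255 (shut), set as the call begins (left out, the last holds). The fingers move at their own pace and stop on an object; the grip force is fixed at half the most. Time passes only in rows, so rows that repeat a pose let the fingers close. It gives the time, the measured TCP pose, the force, the opening and the grip force at its end, in the units of the state.
- get_obs(): the state, without advancing time (a new reading comes with each control period).
- snapshot(name): name is "side" or "top" or "wrist"; returns the picture (400x640x3 uint8, blue, green, red); there is no depth.
- camera_model(name): a dict with "camera_matrix" (3x3 intrinsics, pixels), "camera_from_world" (4x4, takes a point from world to camera coordinates). Camera axes: x right, y up, looking along -z (the intrinsics and any distortion apply to the point x, -y, -z); pixel columns grow to the right and rows downward; lengths in m; the calibration is good to about 2 mm. A picture is of the moment at which its call begins: read the wrist's pose just before it. camera_model takes no time and is no camera call; for the wrist camera it gives the pose at the moment of the call.
- close_job(): hands the job in; it is judged then, once.
The state is a dict: "time": time; "joint_positions": joint angles; "qvel": joint speeds; "joint_torque": joint torques, N m; "tool_pos": TCP position; "ee_rot": TCP orientation; "wrist_force": force on the tool from outside, world axes, zero at the start; "wrist_torque": the same for the moment, N m; "width": finger opening in m; "finger_force": force on a finger pad.
Only numpy, scipy, OpenCV 4.12 (cv2) and the standard library are available. Lean on these libraries where they do the work, as an engineer would, in place of code of your own. Each camera call takes 0.05 s, during which the arm holds its last target. There are 200 camera calls.

## Working session

There is one attempt and no reset: what is moved stays moved. The work goes in short steps, Python scripts to look and compute and a tool call to move; the robot and the scene stay as the last step left them, time stands still between calls to the robot, and variables do not carry over. Pictures are saved under pics/ and viewed, at most 10 in all, crops included, and the job is handed in when it is done.

Besides the shell and the picture viewer there is one more tool, called after ">>>" by a JSON object that holds its "name" and its "arguments". servo_tool: Moves the arm, as the interface text tells. Its arguments: {"type":"object","properties":{"targets":{"type":"array"},"claw":{"type":"number"}},"required":["targets"]}

```bash
mkdir -p pics; cat > h.py <<'E'
from bench import *
import numpy as np, cv2
def ray(name,u,v,cm=None):
    c=cm or camera_model(name);K=np.array(c["camera_matrix"]);T=np.array(c["camera_from_world"])
    d=np.linalg.inv(K)@[u,v,1.]; d=np.array([d[0],-d[1],-d[2]])
    R=T[:3,:3]; return -R.T@T[:3,3], R.T@d
def onz(name,u,v,z,cm=None):
    o,d=ray(name,u,v,cm); return o+d*(z-o[2])/d[2]
def pix(name,p,cm=None):
    c=cm or camera_model(name);K=np.array(c["camera_matrix"]);T=np.array(c["camera_from_world"])
    q=T[:3,:3]@np.array(p)+T[:3,3]; q=K@[q[0],-q[1],-q[2]]; return q[:2]/q[2]
E
python3 - <<'E'
from h import *
o=get_obs();print({k:np.round(v,3) for k,v in o.items()})
for n in("top","side"):
    c=camera_model(n);print(n,{k:(np.round(v,3).tolist() if not isinstance(v,str) else v) for k,v in c.items()})
    cv2.imwrite(f"pics/{n}0.png",snapshot(n))
E
```

```text
{'time': np.float64(0.0), 'joint_positions': array([-1.252,  0.088,  1.372, -0.   ,  1.684, -0.103]), 'qvel': array([-0.001,  0.001, -0.001, -0.   ,  0.002, -0.001]), 'joint_torque': array([ 0.0000e+00, -3.4019e+01, -3.0242e+01,  7.2000e-02,  3.3000e-02,
       -0.0000e+00]), 'tool_pos': array([ 0.225, -0.501,  0.218]), 'ee_rot': array([-3.139, -0.   ,  0.422]), 'wrist_force': array([-0.559, -0.24 , -0.585]), 'wrist_torque': array([ 0.047, -0.028, -0.013]), 'finger_force': np.float64(0.0), 'width': np.float64(0.094)}
top {'camera_matrix': [[471.019, 0.0, 315.483], [0.0, 471.019, 198.815], [0.0, 0.0, 1.0]], 'camera_from_world': [[0.028, -1.0, -0.001, -0.019], [0.987, 0.027, 0.161, -0.562], [-0.161, -0.006, 0.987, -1.532], [0.0, 0.0, 0.0, 1.0]]}
side {'camera_matrix': [[455.353, 0.0, 320.01], [0.0, 455.353, 196.589], [0.0, 0.0, 1.0]], 'camera_from_world': [[0.997, -0.07, -0.019, -0.572], [0.057, 0.601, 0.797, -0.124], [-0.045, -0.796, 0.603, -1.2], [0.0, 0.0, 0.0, 1.0]]}
```

View pics/top0.png

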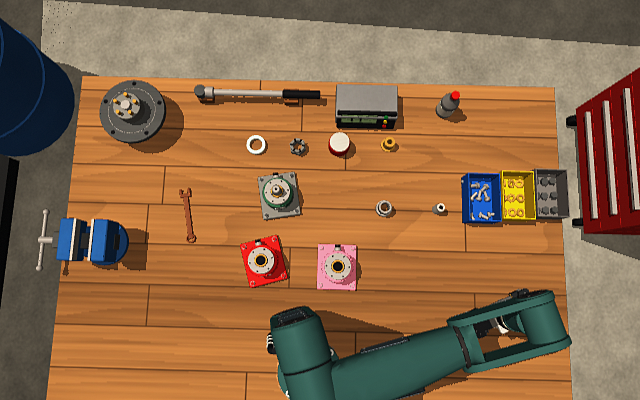

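View pics/side0.png

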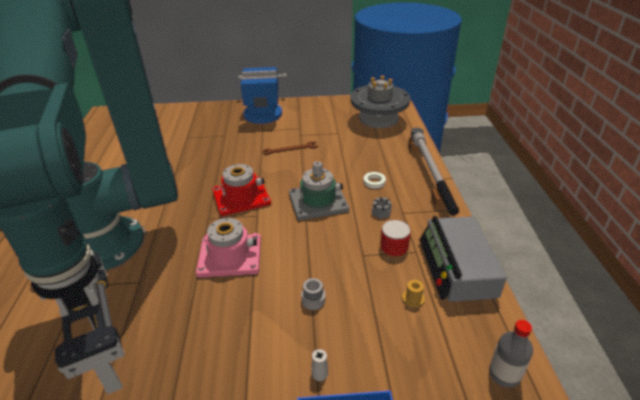

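The top view shows three checker-shaped fixtures: green body on a grey foot at (278,190), red at (264,262) and pink at (338,267). The green and grey one fits, since it also has a nose. The collar candidates are the stepped steel sleeve at (385,208) and the narrow bright socket at (440,208). The sleeve fits. I'll confirm both in an enlarged crop.

```bash
python3 - <<'E'
from h import *
t=cv2.imread("pics/top0.png");s=cv2.imread("pics/side0.png")
a=cv2.resize(t[160:230,240:320],None,fx=5,fy=5,interpolation=cv2.INTER_CUBIC)
b=cv2.resize(t[173:243,360:440],None,fx=5,fy=5,interpolation=cv2.INTER_CUBIC)
c=cv2.resize(s[150:220,280:360],None,fx=3,fy=3);d=cv2.resize(s[260:330,275:355],None,fx=3,fy=3)
im=np.zeros((560,800,3),np.uint8);im[:350,:400]=a;im[:350,400:]=b;im[350:,:240]=c[:210];im[350:,400:640]=d[:210]
cv2.imwrite("pics/crop1.png",im)
for z in(.03,.05): print(onz("top",385,208,z))
print("nose",onz("top",278,188,.136),onz("side",318,166,.136))
print("col",onz("side",313,287,.05))
E
```

```text
[ 0.54003497 -0.23867534  0.03      ]
[ 0.53708785 -0.23580017  0.05      ]
nose [0.57906273 0.11544327 0.136     ] [0.57831696 0.10880564 0.136     ]
col [ 0.54194254 -0.24203499  0.05      ]
```

View pics/crop1.png

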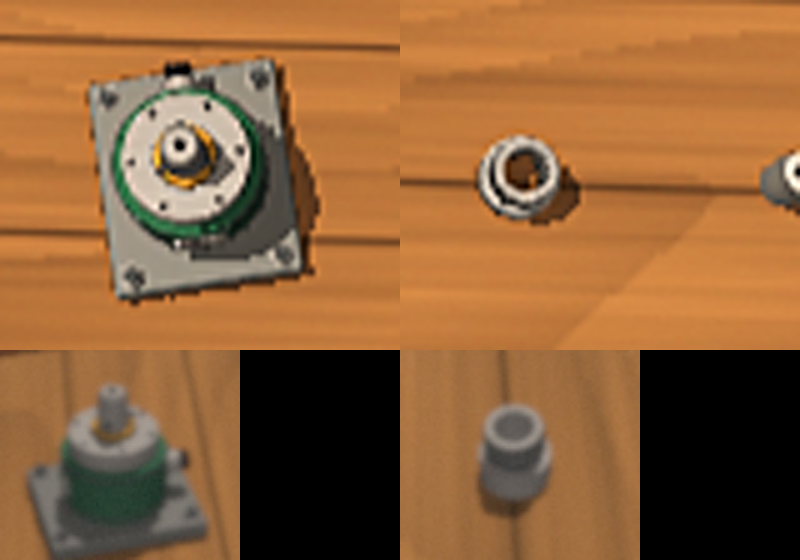

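The crop confirms both: the bare spindle nose on the green body at top-view pixel (276,189), and the stepped collar with its bore at (385.4,207). I'll move above the collar.

>>> {"name": "servo_tool", "arguments": {"targets": [[5.6,-1.6,0,0],[11.2,-3.2,0,0],[16.8,-4.8,0,0],[22.4,-6.4,0,0],[28,-8,0,0],[33.6,-9.6,0,0],[39.4,-11.1,0,0],[39.4,-11.1,0,0]], "claw": 0}}

```text
time: 1.1
tool_pos: [0.5413, -0.2359, 0.2181]
ee_rot: [-3.139, 0.0, 0.428]
wrist_force: [-1.3, -0.6, -1.0]
width: 0.0943
finger_force: 0.0
```

```bash
python3 - <<'E'
from h import *
o=get_obs();print({k:np.round(o[k],4) for k in("time","tool_pos","ee_rot","joint_positions")})
c=camera_model("wrist");np.save("pics/c1.npy",c,allow_pickle=True);print(np.round(c["camera_matrix"],1),np.round(ray("wrist",320,200,c),3))
for z in(.022,.05):print(pix("wrist",(.539,-.238,z),c))
cv2.imwrite("pics/w1.png",snapshot("wrist"))
E
```

```text
{'time': np.float64(1.1), 'tool_pos': array([ 0.5413, -0.2359,  0.2181]), 'ee_rot': array([-3.1394e+00,  4.0000e-04,  4.2800e-01]), 'joint_positions': array([-5.0750e-01,  1.7940e-01,  1.2705e+00,  9.0000e-04,  1.6937e+00,
        6.3540e-01])}
[[303.1   0.  316.7]
 [  0.  303.1 201.8]
 [  0.    0.    1. ]] [[ 0.615 -0.203  0.383]
 [-0.241 -0.12  -0.963]]
[317.31212969 185.73082435]
[317.31485835 191.27309584]
```

View pics/w1.png

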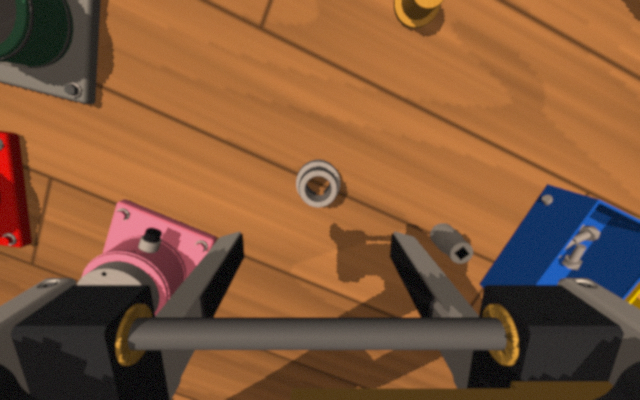

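The wrist view shows the collar at about (318,184) and the socket at (452,243). I'll measure the collar precisely by mask.

```bash
cat >> h.py <<'E'
def circ(im,u,v,r=40,smax=70):
    hsv=cv2.cvtColor(im,cv2.COLOR_BGR2HSV);m=((hsv[...,1]<smax)&(hsv[...,2]>70)).astype(np.uint8)
    k=np.zeros_like(m);cv2.circle(k,(u,v),r,1,-1);m*=k
    cs,_=cv2.findContours(m,cv2.RETR_CCOMP,cv2.CHAIN_APPROX_NONE)
    for q in sorted(cs,key=len)[-4:]:
        if len(q)>=8: print(np.round(cv2.minEnclosingCircle(q),1).tolist() if 0 else (np.round(cv2.minEnclosingCircle(q)[0],1),round(cv2.minEnclosingCircle(q)[1],1)),[np.round(x,1) for x in cv2.fitEllipse(q)])
    return m
E
python3 - <<'E'
from h import *
c=np.load("pics/c1.npy",allow_pickle=True).item()
im=cv2.imread("pics/w1.png");circ(im,318,184,32)
for p in((318.5,184),(319,187)):
    print(onz("wrist",*p,.022,c),onz("wrist",*p,.05,c))
p=np.array([.54,-.24,.022]);print(303.1*.027/.36,303.1*.022/.333)
t=cv2.imread("pics/top0.png");circ(t,385,208,14)
E
```

```text
(array([317.7, 186.2]), 13.3) [array([317.1, 185.8]), array([21.3, 25.7]), np.float64(67.6)]
(array([318. , 183.2]), 22.8) [array([317.8, 183. ]), array([41.6, 44.8]), np.float64(174.4)]
[ 0.54157012 -0.23841937  0.022     ] [ 0.54722337 -0.23571035  0.05      ]
[ 0.5384105  -0.24053955  0.022     ] [ 0.54430851 -0.23766629  0.05      ]
22.7325 20.02462462462462
(array([378. , 207.5]), 2.5) [array([378. , 207.5]), array([2.2, 5.2]), np.float64(0.0)]
(array([380.5, 211.5]), 2.9) [array([380.2, 211.9]), array([3. , 6.5]), np.float64(138.2)]
(array([384.3, 206.9]), 5.2) [array([384.3, 206.8]), array([ 8.9, 10.1]), np.float64(154.8)]
(array([383.5, 208. ]), 8.1) [array([383.4, 208. ]), array([14.9, 15.5]), np.float64(39.6)]
```

>>> {"name": "servo_tool", "arguments": {"targets": [[-4,0,3,0],[-8,0,6,0],[-8,0,6,0],[-8,0,6,0]]}}

```text
time: 1.65
tool_pos: [0.4661, -0.273, 0.1604]
ee_rot: [3.14, -0.001, 0.42]
wrist_force: [-0.4, 1.0, -0.4]
width: 0.094
finger_force: 0.0
```

```bash
python3 - <<'E'
from h import *
o=get_obs();print({k:np.round(o[k],4) for k in("time","tool_pos","ee_rot")})
c=camera_model("wrist");np.save("pics/c2.npy",c,allow_pickle=True);im=snapshot("wrist");cv2.imwrite("pics/w2.png",im)
for z in(.022,.05):print(pix("wrist",(.541,-.2385,z),c), 303.1*.05/2/1)
u,v=pix("wrist",(.541,-.2385,.05),c).astype(int)
circ(im,int(u),int(v),40)
x=cv2.resize(im[v-50:v+50,u-65:u+65],None,fx=5,fy=5);cv2.imwrite("pics/w2c.png",x);print(u,v, ray("wrist",u,v,c))
E
```

```text
{'time': np.float64(1.65), 'tool_pos': array([ 0.4661, -0.273 ,  0.1604]), 'ee_rot': array([ 3.1401e+00, -1.1000e-03,  4.1990e-01])}
[314.85657344 112.75161089] 7.577500000000001
[314.72689906 112.46981889] 7.577500000000001
(array([314.4, 111.1]), 18.3) [array([313.9, 110.9]), array([32.9, 35.4]), np.float64(171.0)]
(array([314. , 110.9]), 28.5) [array([314. , 110.7]), array([53.9, 56.1]), np.float64(175.6)]
314 112 (array([ 0.53915925, -0.24066288,  0.32589447]), array([ 0.00733959,  0.0109699 , -1.04292091]))
```

View pics/w2c.png

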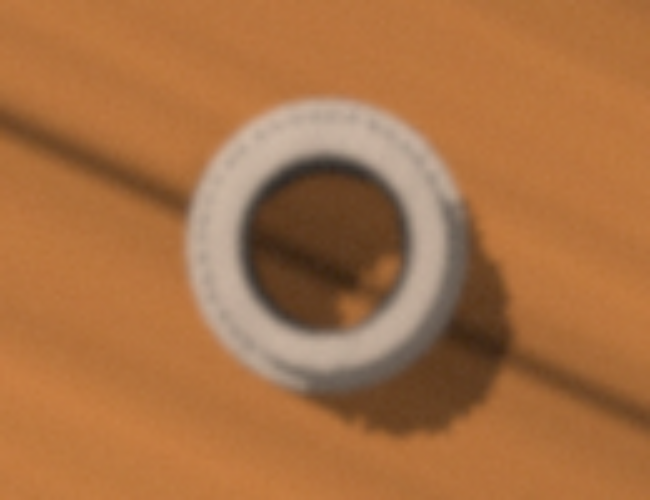

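>>> {"name": "servo_tool", "arguments": {"targets": [[4.2,-0.1,0,0],[8.4,-0.2,0,0],[8.4,-0.2,4,0],[8.4,-0.2,8,0],[8.4,-0.2,11,0],[8.4,-0.2,12,0],[8.4,-0.2,12,0],[8.4,-0.2,12,0]]}}

```text
time: 2.7
tool_pos: [0.5436, -0.2365, 0.0418]
ee_rot: [3.138, -0.002, 0.422]
wrist_force: [0.1, -0.2, -0.2]
width: 0.0939
finger_force: 0.0
```

>>> {"name": "servo_tool", "arguments": {"targets": [[0,0,0,0],[0,0,0,0],[0,0,0,0],[0,0,0,0],[0,0,0,0],[0,0,0,0],[0,0,0,0],[0,0,0,0]], "claw": 255}}

```text
time: 3.7
tool_pos: [0.5421, -0.236, 0.0395]
ee_rot: [3.141, -0.0, 0.422]
wrist_force: [-0.2, -0.8, -0.5]
width: 0.0441
finger_force: 30.0
```

>>> {"name": "servo_tool", "arguments": {"targets": [[0,0,-5,0],[0,0,-10,0],[0,0,-15,0],[1,-3,-20,0],[2.5,-8.5,-20,0],[4,-14,-20,0],[6,-20,-20,0],[8,-26,-20,0]]}}

```text
time: 4.7
tool_pos: [0.5075, 0.0346, 0.2383]
ee_rot: [-3.14, 0.002, 0.421]
wrist_force: [1.2, -0.2, -3.7]
width: 0.0436
finger_force: 30.0
```

>>> {"name": "servo_tool", "arguments": {"targets": [[1.6,-4.4,0,0],[1.6,-4.4,0,0],[1.6,-4.4,0,0],[1.6,-4.4,0,0]]}}

```text
time: 5.2
tool_pos: [0.5053, 0.0782, 0.239]
ee_rot: [3.142, 0.001, 0.42]
wrist_force: [0.5, -0.1, -3.3]
width: 0.0434
finger_force: 30.0
```

```bash
python3 - <<'E'
from h import *
o=get_obs();print({k:np.round(o[k],4) for k in("time","tool_pos","ee_rot","width","wrist_force")})
c=camera_model("wrist");np.save("pics/c3.npy",c,allow_pickle=True);im=snapshot("wrist");cv2.imwrite("pics/w3.png",im)
for z in(.094,.136):print(pix("wrist",(.579,.112,z),c))
print(ray("wrist",320,100,c)[0], pix("wrist",o["tool_pos"]-[0,0,-.01],c))
E
```

```text
{'time': np.float64(5.2), 'tool_pos': array([0.5053, 0.0782, 0.239 ]), 'ee_rot': array([3.1416e+00, 1.1000e-03, 4.2000e-01]), 'width': np.float64(0.0434), 'wrist_force': array([ 0.5276, -0.1336, -3.2873])}
[315.36020603 113.88686904]
[315.16633111 113.74598506]
[0.57872018 0.11054309 0.40424475] [315.79245305 262.39577665]
```

View pics/w3.png

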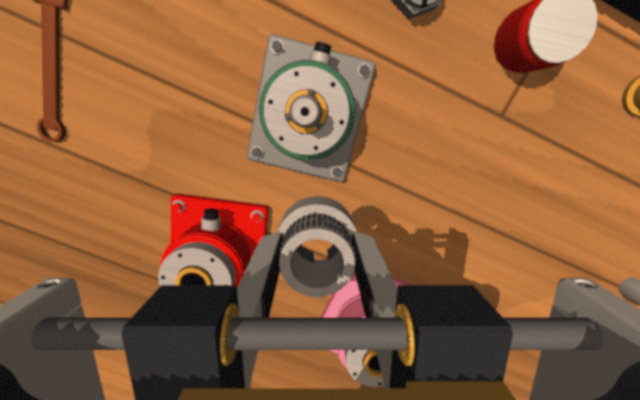

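The nose is at about (305,110) in the wrist view, and the collar is held upright with its bore at about (318,262). I'll refine the spindle axis and look for the pins.

```bash
python3 - <<'E'
from h import *
c=np.load("pics/c3.npy",allow_pickle=True).item();im=cv2.imread("pics/w3.png")
hsv=cv2.cvtColor(im,cv2.COLOR_BGR2HSV)
def ell(m,lab,z):
    m=m.astype(np.uint8);k=np.zeros_like(m);cv2.circle(k,(306,110),60,1,-1);m*=k
    q=max(cv2.findContours(m,cv2.RETR_EXTERNAL,cv2.CHAIN_APPROX_NONE)[0],key=len)
    e=cv2.fitEllipse(cv2.convexHull(q));print(lab,np.round(e[0],1),np.round(e[1],1),np.round(onz("wrist",*e[0],z,c),4))
ell((hsv[...,0]>50)&(hsv[...,0]<95)&(hsv[...,1]>90),"green",.09)
k=np.zeros(im.shape[:2],np.uint8);cv2.circle(k,(306,110),44,1,-1)
ell((hsv[...,1]<60)&(hsv[...,2]>110)&(k>0),"shoulder",.094)
ell((hsv[...,0]>14)&(hsv[...,0]<32)&(hsv[...,1]>110)&(k>0),"ring",.1)
k2=np.zeros(im.shape[:2],np.uint8);cv2.circle(k2,(305,110),6,1,-1)
ys,xs=np.where((k2>0)&(hsv[...,2]<90));print("hole",xs.mean(),ys.mean(),onz("wrist",xs.mean(),ys.mean(),.136,c))
print(onz("wrist",318,262,.25,c))
a=cv2.resize(im[60:160,250:360],None,fx=6,fy=6,interpolation=cv2.INTER_CUBIC);cv2.imwrite("pics/w3c.png",a)
E
```

```text
green [307.1 109.6] [91.8 96. ] [0.5794 0.1212 0.09  ]
shoulder [305.9 110. ] [86.7 88.1] [0.5786 0.122  0.094 ]
ring [319.2 108. ] [14.4 31.4] [0.5855 0.1108 0.1   ]
hole 304.2439024390244 111.0 [0.57726668 0.12136543 0.136     ]
[0.50648502 0.07743395 0.25      ]
```

View pics/w3c.png

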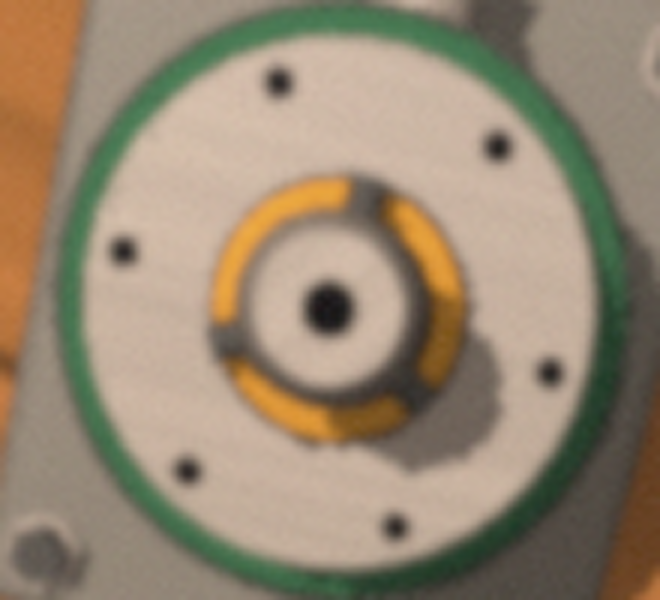

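Centre and pins are clear: spindle axis near (0.578,0.1215), with the pins visible at 120° spacing. I'll move over the nose and descend to just above it.

>>> {"name": "servo_tool", "arguments": {"targets": [[4.2,-0.6,0,0],[8.4,-1.1,0,0],[8.4,-1.1,2.5,0],[8.4,-1.1,5,0],[8.4,-1.1,5,0],[8.4,-1.1,5,0]]}}

```text
time: 6.0
tool_pos: [0.578, 0.1231, 0.1905]
ee_rot: [3.141, -0.001, 0.421]
wrist_force: [0.1, -0.8, -2.5]
width: 0.0436
finger_force: 30.0
```

```bash
python3 - <<'E'
from h import *
for n in("side","top"):
    for i in range(2): o=get_obs();print({k:np.round(o[k],4) for k in("time","tool_pos","ee_rot","wrist_force")});im=snapshot(n)
    u,v=pix(n,(.578,.1215,.15)).astype(int);print(n,u,v)
    cv2.imwrite(f"pics/{n}4.png",cv2.resize(im[v-50:v+50,u-65:u+65],None,fx=5,fy=5,interpolation=cv2.INTER_CUBIC))
E
```

```text
{'time': np.float64(6.0), 'tool_pos': array([0.578 , 0.1231, 0.1905]), 'ee_rot': array([ 3.1411e+00, -1.3000e-03,  4.2060e-01]), 'wrist_force': array([ 0.1408, -0.7738, -2.4858])}
{'time': np.float64(6.05), 'tool_pos': array([0.5783, 0.1233, 0.1912]), 'ee_rot': array([ 3.1407e+00, -2.6000e-03,  4.2090e-01]), 'wrist_force': array([-0.8714,  0.479 , -3.5221])}
side 317 159
{'time': np.float64(6.1), 'tool_pos': array([0.5783, 0.1235, 0.1914]), 'ee_rot': array([ 3.1405e+00, -3.1000e-03,  4.2110e-01]), 'wrist_force': array([ 0.1406, -0.0319, -3.541 ])}
{'time': np.float64(6.15), 'tool_pos': array([0.5783, 0.1236, 0.1914]), 'ee_rot': array([ 3.1405e+00, -3.1000e-03,  4.2130e-01]), 'wrist_force': array([ 0.1376,  0.3359, -3.5519])}
top 275 187
```

View pics/side4.png

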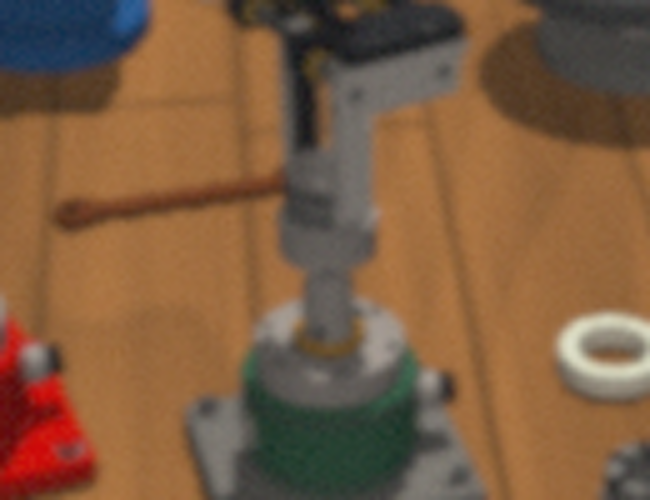

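The collar and nose line up, both at column 329 of the crop. I'll lower over the nose to just above the pins.

>>> {"name": "servo_tool", "arguments": {"targets": [[0,0,1,0],[0,0,1.5,0],[0,0,1.8,0],[0,0,2.1,0],[0,0,2.1,0]]}}

```text
time: 6.82
tool_pos: [0.5775, 0.1234, 0.1682]
ee_rot: [3.141, 0.001, 0.422]
wrist_force: [0.6, -0.8, -3.8]
width: 0.0439
finger_force: 30.0
```

>>> {"name": "servo_tool", "arguments": {"targets": [[0,0,0.4,0],[0,0,0.8,0],[0,0,1.2,0],[0,0,1.2,0]]}}

```text
time: 7.32
tool_pos: [0.5775, 0.1233, 0.1558]
ee_rot: [3.141, 0.001, 0.421]
wrist_force: [0.7, -3.6, -4.5]
width: 0.0434
finger_force: 30.0
```

>>> {"name": "servo_tool", "arguments": {"targets": [[0,0.1,0,0],[0,0.1,0.2,0],[0,0.1,0.4,0],[0,0.1,0.6,0],[0,0.1,0.6,0]]}}

```text
time: 7.95
tool_pos: [0.5777, 0.1231, 0.1501]
ee_rot: [-3.141, 0.0, 0.422]
wrist_force: [0.4, -2.0, -3.3]
width: 0.0436
finger_force: 30.0
```

>>> {"name": "servo_tool", "arguments": {"targets": [[0,0.05,0.1,0],[0,0.05,0.2,0],[0,0.05,0.3,0],[0,0.05,0.3,0]]}}

```text
time: 8.45
tool_pos: [0.5781, 0.1231, 0.1492]
ee_rot: [-3.141, -0.002, 0.422]
wrist_force: [-3.1, 0.1, 5.3]
width: 0.0436
finger_force: 30.0
```

Contact on the pins (about 9 N). Next I sweep the turn under light push.

>>> {"name": "servo_tool", "arguments": {"targets": [[0,0,0.1,-4],[0,0,0.1,-8],[0,0,0.1,-12],[0,0,0.1,-16],[0,0,0.1,-20],[0,0,0.1,-24]]}}

```text
time: 9.2
tool_pos: [0.5783, 0.1231, 0.1485]
ee_rot: [3.141, -0.003, 0.843]
wrist_force: [-3.0, 1.2, 3.9]
width: 0.0436
finger_force: 30.0
```

>>> {"name": "servo_tool", "arguments": {"targets": [[0,0,0.1,-4],[0,0,0.1,-8],[0,0,0.1,-12],[0,0,0.1,-16],[0,0,0.1,-20],[0,0,0.1,-24]]}}

```text
time: 9.95
tool_pos: [0.5778, 0.1233, 0.1441]
ee_rot: [-3.14, -0.002, 1.26]
wrist_force: [0.2, 4.4, -2.7]
width: 0.0433
finger_force: 30.0
```

It dropped (z 0.144, push gone), so it is keyed. I'll go down onto the ring.

>>> {"name": "servo_tool", "arguments": {"targets": [[0,0,0.15,0],[0,0,0.3,0],[0,0,0.45,0],[0,0,0.5,0],[0,0,0.5,0]]}}

```text
time: 10.58
tool_pos: [0.5779, 0.1236, 0.1438]
ee_rot: [3.141, -0.003, 1.258]
wrist_force: [-5.6, 4.1, 10.5]
width: 0.0435
finger_force: 30.0
```

```bash
python3 - <<'E'
from h import *
o=get_obs();print({k:np.round(o[k],4) for k in("time","tool_pos","ee_rot","wrist_force","wrist_torque")})
E
```

```text
{'time': np.float64(10.575), 'tool_pos': array([0.5779, 0.1236, 0.1438]), 'ee_rot': array([ 3.1406e+00, -2.6000e-03,  1.2584e+00]), 'wrist_force': array([-5.6489,  4.0666, 10.4765]), 'wrist_torque': array([ 0.6868,  1.3625, -0.7894])}
```

The pins bind on the keyway walls (torque about z -0.8 N m), so I'll turn back.

>>> {"name": "servo_tool", "arguments": {"targets": [[0,0,0,2],[0,0,0,4],[0,0,0,6],[0,0,0,6]]}}

```text
time: 11.08
tool_pos: [0.578, 0.1224, 0.1395]
ee_rot: [-3.141, 0.001, 1.155]
wrist_force: [0.1, 1.8, -2.4]
width: 0.0438
finger_force: 30.0
```

```bash
python3 - <<'E'
from h import *
o=get_obs();print({k:np.round(o[k],4) for k in("time","tool_pos","ee_rot","wrist_force","wrist_torque")})
E
```

```text
{'time': np.float64(11.075), 'tool_pos': array([0.578 , 0.1224, 0.1395]), 'ee_rot': array([-3.1410e+00,  5.0000e-04,  1.1548e+00]), 'wrist_force': array([ 0.1214,  1.7969, -2.3812]), 'wrist_torque': array([0.4006, 0.0546, 0.0012])}
```

Free and at the ring. Now I press home.

>>> {"name": "servo_tool", "arguments": {"targets": [[0,0,0.2,0],[0,0,0.4,0],[0,0,0.6,0],[0,0,0.8,0],[0,0,0.8,0]]}}

```text
time: 11.7
tool_pos: [0.5781, 0.1225, 0.1341]
ee_rot: [3.141, -0.0, 1.155]
wrist_force: [-3.6, 0.6, 6.7]
width: 0.044
finger_force: 30.0
```

```bash
python3 - <<'E'
from h import *
o=get_obs();print({k:np.round(o[k],4) for k in("time","tool_pos","ee_rot","wrist_force","wrist_torque")})
E
```

```text
{'time': np.float64(11.7), 'tool_pos': array([0.5781, 0.1225, 0.1341]), 'ee_rot': array([ 3.1406e+00, -5.0000e-04,  1.1550e+00]), 'wrist_force': array([-3.6242,  0.5785,  6.7255]), 'wrist_torque': array([0.3199, 0.9236, 0.0459])}
```

>>> {"name": "servo_tool", "arguments": {"targets": [[0,0,0.1,0],[0,0,0.2,0],[0,0,0.3,0],[0,0,0.4,0],[0,0,0.4,0]]}}

```text
time: 12.32
tool_pos: [0.5781, 0.1225, 0.1334]
ee_rot: [3.139, -0.001, 1.155]
wrist_force: [-8.1, 0.5, 17.0]
width: 0.0439
finger_force: 30.0
```

>>> {"name": "servo_tool", "arguments": {"targets": [[0,0,0.1,0],[0,0,0.2,0],[0,0,0.2,0],[0,0,0.2,0]]}}

```text
time: 12.82
tool_pos: [0.5781, 0.1225, 0.1333]
ee_rot: [3.138, -0.002, 1.155]
wrist_force: [-10.0, 1.2, 22.1]
width: 0.0436
finger_force: 30.0
```

```bash
python3 - <<'E'
from h import *
o=get_obs();print({k:np.round(o[k],4) for k in("time","tool_pos","ee_rot","wrist_force","wrist_torque","qvel")})
im=snapshot("side");u,v=pix("side",(.578,.1215,.13)).astype(int)
cv2.imwrite("pics/side5.png",cv2.resize(im[v-50:v+50,u-65:u+65],None,fx=5,fy=5,interpolation=cv2.INTER_CUBIC))
E
```

```text
{'time': np.float64(12.825), 'tool_pos': array([0.5781, 0.1225, 0.1333]), 'ee_rot': array([ 3.1383e+00, -1.8000e-03,  1.1550e+00]), 'wrist_force': array([-10.0098,   1.1662,  22.1087]), 'wrist_torque': array([ 0.2002,  2.5353, -0.0708]), 'qvel': array([-0.0003, -0.0014, -0.0008,  0.0005,  0.0003, -0.0005])}
```

View pics/side5.png

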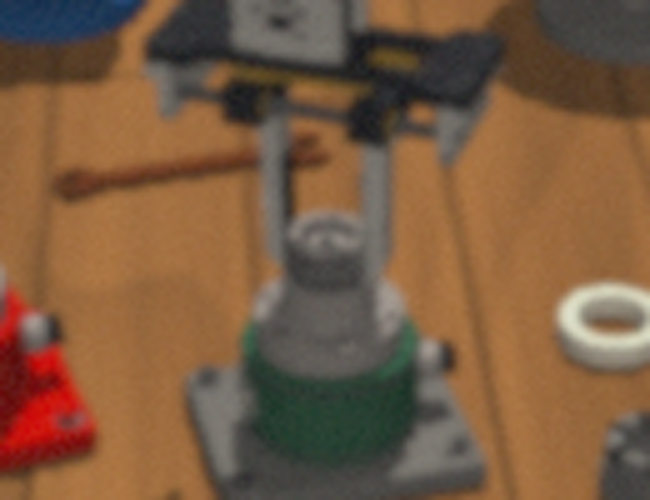

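The collar sits on the shoulder. The TCP is 16 mm below the pin contact height, stopped hard at about 25 N, with the grip at 30 N. I'll hand it in.

```bash
python3 -c "
from bench import *
print(close_job())"
```

```text
the job is handed in; nothing more can be done
None
```

The drive collar is keyed and pressed fully home on the torque checker, still held in the gripper at 30 N; I handed the job in at about 13 s, and the interface returned no verdict.

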